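Couple the seal-carving head to its ball post

TASK

Mount the blue carving head on the ball post: first swing its red-knobbed handle all the way up, then lower the head over the ball until it stands flat on the green disc, and press the handle right down to lock it. The ball stands a little off its base's centre, to a side and at a height that are not known, so feel the head down gently without forcing, banging or dropping it, do not lean hard on the handle once it is down, and leave the seals and the other things on the bench alone.

Things in the scene. Friction and masses are not known exactly. Their poses are not given: they have to be found in the camera images.
- coupler: The loose blue coupler head, about 0.9 kg, standing on its flat underside, a flange 60 mm wide, from 45 mm before the bore axis (-x) to 70 mm behind it (+x). Origin: centre of the bore's mouth in that underside. +x points from the bore to the handle, z up. The blue housing is 58 mm tall and 47 mm wide; on its roof is the brass grip block. The bore opens downwards.
- coupler_grip (a point): Centre of the brass grip block on top of the coupler head, 78 mm straight above the bore's mouth; axes as the head's. The block is 40 mm (x) by 36 mm (y) by 38 mm tall, a stone blank 8 mm high on its top; the blue roof begins 20 mm below this point. Room for fingers on both y sides.
- coupler_bore (a point): Centre of the bore's mouth, in the plane of the head's flat underside; axes as the head's. The bore is 31 mm wide (1.5 mm play all round on the ball), 52 mm deep, with a steel fork that closes under the ball. Head home: this plane lies flat on the green disc and the ball's axis passes through this point within the play.
- handle_knob (a point): Centre of the red knob at the handle's end: a ball 24 mm in diameter, which can turn between two fingers. It swings in the head's x-z plane at 75 mm from the hinge, which lies 44 mm from the bore axis along the head's +x and 46 mm above the underside. +x here points along the handle, outwards. Room for fingers on both y sides.
- handle (a joint): Angle of the handle, rad: 0 = right down (level, fork shut, locked), 0.9 = fully up (stop). A stiff hinge (0.06 N m, about 0.8 N at the knob); it stays where left. Raising it draws the fork back, clear of the bore from about 0.73; below that the ball cannot enter. If the ball is not home the fork meets it and the handle stops at about 0.3 to 0.7.
- ball_base: Fixed dark steel base plate of the ball post, 160 mm square, 14 mm thick; origin under its centre, on the table, z up. A post on it carries a green disc (148 mm across) and, in the disc's middle, a steel ball. The post is eccentric: the ball's axis stands 14 mm off the plate's centre, clamped in any direction within 100 degrees of the plate's -x: not measured, to be felt or seen. It does not give way.
- post_foot (a point): Centre of the base plate's upper face, 14 mm above the table. The green disc's upper face is clamped somewhere 40 to 70 mm above the table (not measured). The ball is 28 mm in diameter on a neck 9 mm thick; its centre is 34 mm and its top 48 mm above the disc's upper face.
- seal_red_mid (a point): Bystander, loose: centre of the square part of a dark red square stone seal, 26 mm square, 40 mm tall plus a round carved top.
- seal_pale_mid (a point): Bystander, loose: centre of the square part of a cream square stone seal, 28 mm square, 36 mm tall plus a round carved top.
- seal_olive_mid (a point): Bystander, loose: centre of the square part of an olive square stone seal, 24 mm square, 46 mm tall plus a round carved top.
- paste_pot: Bystander, loose: a blue ceramic bowl for seal paste, 64 mm wide, 34 mm tall; origin under its centre.
- graver: Bystander, loose: a graver 160 mm long with a dark wooden handle, lying on the table.
- chip_tray: Bystander, loose: a white tray 120 by 90 by 25 mm; origin under its centre.
- chip_brush: Bystander, loose: a brush 170 mm long with a pale wooden handle, lying on the table.
Mind the look-alikes: they are no part of the job. Of the things that look like the coupler, the smallest one is meant.

How it is judged:
On the way, in this order (a step that is already met when the one before it is completed fails the run):
1. the handle is swung up (past 0.75 rad; its stop is at 0.9) (value of joint handle above 0.75 rad), for 0.2 s.
2. the head is down over the ball with the handle still raised (past 0.65 rad) (horizontal distance between coupler_bore and ball_base below 0.0165 m and z of coupler_bore in the frame of ball_base between 0.037 and 0.073 m and value of joint handle above 0.65 rad and angle between coupler_bore's own z axis and vertical below 0.1 rad), for 0.1 s.
At the end, for the whole second after the job is handed in: The coupler head stands on the ball post (bore within 16.5 mm of the base's axis, its underside 37 to 73 mm above the table, which only a ball fully inside the bore allows), upright within 0.05 rad, its weight resting on the post, at rest, with the handle pressed down to below 0.06 rad (horizontal distance between coupler_bore and ball_base below 0.0165 m and z of coupler_bore in the frame of ball_base between 0.037 and 0.073 m and value of joint handle below 0.06 rad and angle between coupler_bore's own z axis and vertical below 0.05 rad and contact force between coupler and ball_base above 2 N and linear speed of coupler below 0.02 m/s); the robot touches nothing.
It fails at once if the head is forced on the post with more than 60 N while the handle is up (past 0.65 rad) (value of joint handle above 0.65 rad and contact force between coupler and ball_base above 60 N).
It fails at once if the head is strained on the post with more than 110 N by leaning on the handle (about 30 N at the knob) (contact force between coupler and ball_base above 110 N).
It fails at once if the head is let fall (faster than 0.35 m/s, as after 6 mm, with no finger on it) (contact force between coupler and the fingers below 0.05 N and linear speed of coupler above 0.35 m/s).
It fails at once if a bystander is moved by more than 20 mm (distance of any of seal_red_mid, seal_pale_mid, seal_olive_mid, paste_pot, graver, chip_tray, chip_brush from where it was at the start of the episode above 0.02 m).
It also fails if it takes over 72 s, if anything falls off the work surface, if the arm or the gripper's body presses on something with over 40 N, if the wrist force passes 120 N, or if a joint passes its speed limit or range.

ROBOT

A 6-joint arm with a two-finger parallel gripper is mounted at the origin on the work surface. World frame = base frame: x ahead of the robot, y to its left, z up, the work surface at z = 0. Lengths are in m, angles in rad, forces in N, time in s.
With the tool pointing down it reaches from about 0.25 to 0.8 m from the base axis. Payload 3.9 kg.
Tool frame: the origin (TCP) lies midway between the tips of the shut fingers; the grasp point (between the pads) lies ctrl.grip_point_offset behind it (ctrl.grip_point_offset is the distance from the TCP to the grasp point, in m); z points along the fingers, y is the line along which they close (so a half turn about z gives the same grasp; the last joint's range is limited). The gripper opens to 85 mm and grips with 20 to 120 N. Pads are 22 mm wide; open, the fingers measure 114 mm over their backs; the gripper's body (76 mm by 85 mm) begins 54 mm behind the grasp point. The pads swing forward as they close: fully open they stand 13 mm farther back than shut.
Start: joints at [1.253, 0.26, -0.138, 1.173, 0, 1.571], TCP at [0.164, 0.499, 0.231] pointing down, gripper open.
Joint ranges: [-2.78, 2.78], [-0.83, 1.72], [-1.28, 1.37], [-1.9, 2.12], [-1.57, 1.48], [-3.14, 3.14]. Speed limits (rad/s): [2.57, 2.57, 3.14, 3.14, 3.14, 3.14].

INTERFACE

Orientations are given as a rotation vector (axis times angle).
In Python, from rig import ctrl gives the robot as it stands. The module is installed in compiled form; this text tells all that it offers. Calls block until the motion is done:
- ctrl.goto(position, orientation): joint-space move of the TCP to a pose.
- ctrl.move_linear(position, frame=None, max_speed=0.15): straight line of the TCP; frame=None keeps the orientation; max_speed is the mean speed in m/s.
- ctrl.set_joints(angles): joint-space move.
- ctrl.grip(opening, effort=None): opening from 0.0 (shut) to 1.0 (fully open); effort is the grip in N (None keeps the last); returns when the fingers have stopped.
- ctrl.pause(seconds).
- ctrl.ik(position, orientation): joint angles nearest the present ones, or None.
- ctrl.observe(): the state.
- ctrl.snapshot(name): name is "scene" or "top" or "wrist"; returns a dict with "image" (384x512x3 uint8, red, green, blue), "z_map" (384x512 float32, m along the optical axis (not along the pixel's ray), 0 where there is no reading), "fx", "fy", "cx", "cy" (pixels), "k1" (the pictures are not rectified: a ray, as slopes to the right and down, at radius r is drawn at 1 + k1 r^2 times it, then the intrinsics apply), "world_from_camera" (4x4, takes a point from camera to world coordinates); the wrist camera has in their place "T_tool_cam" (4x4, takes a point from camera to tool coordinates, whose origin is the TCP and whose axes are the flange's). Camera axes: x right, y up, looking along -z (the intrinsics and any distortion apply to the point x, -y, -z); pixel columns grow to the right and rows downward; lengths in m; the calibration is good to about 2 mm. A picture is of the moment at which its call begins: read the wrist's pose just before it.
A pose or a line that the arm cannot do raises ctrl.MotionError and nothing moves.
- ctrl.sign_off(): hands the job in; it is judged then, once.
The state is a dict: "time": time; "q": joint angles; "dq": joint speeds; "effort": joint torques, N m; "position": TCP position; "tool_rot": TCP orientation; "ft_force": force on the tool from outside, world axes, zero at the start; "torque": the same for the moment, N m; "opening": opening from 0.0 (shut) to 1.0 (fully open); "grasp_force": force on a finger pad.
Only numpy, scipy, OpenCV 4.12 (cv2) and the standard library are available. Lean on these libraries where they do the work, as an engineer would, in place of code of your own. Each camera call takes 0.05 s, during which the arm holds its last target. There are 200 camera calls.

## Working session

There is one attempt and no reset: what is moved stays moved. The work goes in short steps, each a Python script; the robot and the scene stay as the last script left them, time stands still between calls to the robot, and variables do not carry over. Pictures are saved under pics/ and viewed, at most 10 in all, crops included, and the job is handed in when it is done.

```bash
mkdir -p pics
cat > h.py <<'E'
import numpy as np, cv2
from scipy.spatial.transform import Rotation as R
from rig import ctrl
def cloud(s,T):
    h,w=s["z_map"].shape
    u,v=np.meshgrid(np.arange(w),np.arange(h))
    K=np.array([[s["fx"],0,s["cx"]],[0,s["fy"],s["cy"]],[0,0,1.]])
    p=cv2.undistortPointsIter(np.stack([u,v],-1).reshape(-1,1,2).astype(np.float64),K,np.array([s["k1"],0,0,0.]),None,None,(3,40,1e-9)).reshape(h,w,2)
    z=s["z_map"]
    P=np.stack([p[...,0]*z,-p[...,1]*z,-z],-1)
    W=P@T[:3,:3].T+T[:3,3]; W[z<=0]=np.nan
    return W
def snap(name,save=None):
    o=ctrl.observe(); s=ctrl.snapshot(name)
    if name=="wrist":
        T=np.eye(4);T[:3,:3]=R.from_rotvec(o["tool_rot"]).as_matrix();T[:3,3]=o["position"];T=T@s["T_tool_cam"]
    else: T=np.array(s["world_from_camera"])
    if save: cv2.imwrite("pics/"+save,s["image"][...,::-1])
    return s["image"],cloud(s,T),s,T
E
python3 - <<'E'
from h import *
for n in("scene","top"):
    im,W,s,T=snap(n,n+".png"); np.save(n+"_W.npy",W); print(n,T.round(3).tolist(),s["fx"],s["k1"])
print(ctrl.observe(),ctrl.grip_point_offset)
a=cv2.imread("pics/scene.png");b=cv2.imread("pics/top.png")
E
```

```text
scene [[-0.67, -0.442, 0.596, 1.085], [0.742, -0.419, 0.524, 0.608], [0.018, 0.793, 0.609, 0.696], [0.0, 0.0, 0.0, 1.0]] 384.911870058708 0.018007490693469682
top [[-0.029, 0.985, -0.172, 0.239], [-1.0, -0.029, 0.004, 0.073], [-0.001, 0.172, 0.985, 1.429], [0.0, 0.0, 0.0, 1.0]] 400.55236506995453 -0.08194082965778779
{'time': 0.1, 'q': array([ 1.25300121e+00,  2.60623829e-01, -1.39215458e-01,  1.17267739e+00,
        1.22358060e-05,  1.57077281e+00]), 'dq': array([ 0.00056481, -0.00222732,  0.00426115, -0.0001609 ,  0.00026289,
       -0.00010151]), 'effort': array([ 9.09213441e-05, -4.06507766e+01,  2.54527062e+01,  1.00800034e-02,
       -8.41563269e-05, -1.89506096e-06]), 'position': array([0.16386055, 0.49815347, 0.23055454]), 'tool_rot': array([-4.97011801e-01, -3.10173988e+00,  2.66498514e-03]), 'ft_force': array([-0.48467759, -0.67877989,  0.42664135]), 'torque': array([-0.009754  , -0.0077618 ,  0.03919765]), 'grasp_force': 0.0, 'opening': 0.9965797760397166} 0.0187
```

View pics/scene.png

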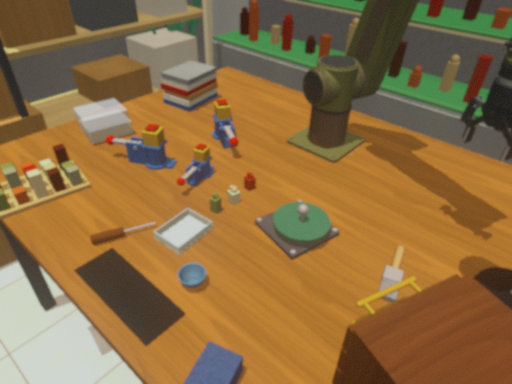

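View pics/top.png

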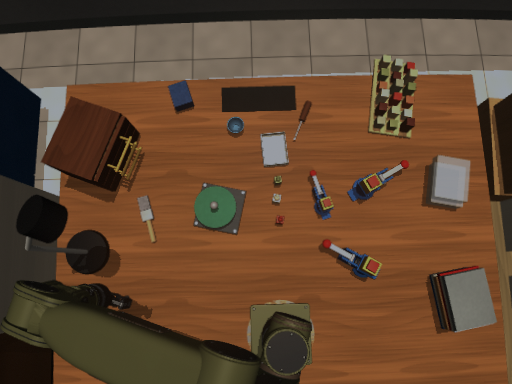

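The scene view shows three blue heads. The smallest looks like the one at scene (200,165) and top (320,195). The ball post is at scene (303,225) and top (215,207), and the seals stand between the two. Next I measure all three heads and the post.

Run:
```python
from h import *
W=np.load("top_W.npy"); im=cv2.imread("pics/top.png"); hsv=cv2.cvtColor(im,cv2.COLOR_BGR2HSV)
def comps(m,nm,amin=8):
    n,l,st,c=cv2.connectedComponentsWithStats(m.astype(np.uint8))
    for i in range(1,n):
        if st[i,4]>=amin:
            P=W[l==i]; P=P[~np.isnan(P[:,0])]
            if len(P) and 0.005<np.median(P[:,2])<.25: print(nm,c[i].round(1),st[i,4],"med",np.median(P,0).round(3),"mean",P.mean(0).round(3),"zmax",P[:,2].max().round(3),"ext",np.ptp(P,0).round(3))
H,S,V=[hsv[...,i].astype(int) for i in range(3)]
roi=np.zeros(H.shape,bool); roi[80:300,110:420]=1
comps(roi&(H>100)&(H<130)&(S>120)&(V>50),"blue")
comps(roi&((H<6)|(H>174))&(S>170)&(V>90),"red")
comps(roi&(H>20)&(H<35)&(S>150)&(V>90),"yellow")
comps(roi&(H>60)&(H<95)&(S>80),"green",100)
# table offset, plate, disc
print("table z",np.nanmedian(W[240:260,150:300,2]))
sub=W[170:245,185:255]; 
for lo,hi in((.008,.02),(.035,.075),(.09,.13)):
    m=(sub[...,2]>lo)&(sub[...,2]<hi)
    P=sub[m]; print(lo,len(P),P.mean(0).round(4) if len(P) else'',np.median(P,0).round(4) if len(P) else'', np.ptp(P,0) if len(P) else '')
    if lo<.03:
        r=cv2.minAreaRect(P[:,:2].astype(np.float32)*1000);print(r)
W2=np.load("scene_W.npy");g=W2[195:250,250:345];P=g[(g[...,2]>.035)&(g[...,2]<.08)];print("scene disc",np.median(P,0),P.mean(0));P=g[(g[...,2]>.09)];print("scene ball",P.mean(0),P.max(0),len(P))
```

```text
blue [381.7 171.3] 19 med [ 0.549 -0.375  0.074] mean [ 0.548 -0.375  0.075] zmax 0.08 ext [0.022 0.034 0.009]
blue [387.3 179.1] 19 med [ 0.52  -0.394  0.074] mean [ 0.521 -0.394  0.068] zmax 0.078 ext [0.023 0.036 0.065]
blue [357.1 182.2] 33 med [ 0.518 -0.293  0.012] mean [ 0.519 -0.294  0.034] zmax 0.082 ext [0.034 0.032 0.079]
blue [322.9 190.6] 12 med [ 0.489 -0.167  0.056] mean [ 0.489 -0.166  0.054] zmax 0.061 ext [0.035 0.011 0.015]
blue [316.7 193.4] 21 med [ 0.477 -0.145  0.056] mean [ 0.48  -0.144  0.053] zmax 0.06 ext [0.036 0.029 0.062]
blue [352.5 194.4] 61 med [ 0.479 -0.28   0.009] mean [ 0.48  -0.281  0.009] zmax 0.015 ext [0.042 0.036 0.012]
blue [366.6 195.2] 21 med [ 0.47  -0.324  0.013] mean [ 0.471 -0.325  0.036] zmax 0.083 ext [0.016 0.039 0.08 ]
blue [325.6 215.9] 27 med [ 0.405 -0.18   0.007] mean [ 0.405 -0.179  0.007] zmax 0.012 ext [0.019 0.025 0.011]
blue [357.2 264.3] 188 med [ 0.233 -0.27   0.073] mean [ 0.23  -0.269  0.057] zmax 0.083 ext [0.106 0.129 0.079]
red [397.2  95.7] 52 med [ 0.828 -0.455  0.076] mean [ 0.828 -0.456  0.077] zmax 0.082 ext [0
[... 870 characters left out ...]
68 ext [0.011 0.022 0.005]
green [214.9 206.8] 1262 med [0.443 0.212 0.043] mean [0.444 0.213 0.043] zmax 0.053 ext [0.142 0.141 0.018]
table z 0.00041826077920259497
0.008 643 [0.4336 0.1705 0.0141] [0.4175 0.149  0.0141] [0.26624398 0.24156034 0.0119879 ]
((452.4827880859375, 198.81103515625), (266.825439453125, 240.4981689453125), 0.8973066210746765)
0.035 1330 [0.4438 0.2128 0.0435] [0.4421 0.212  0.0434] [0.1467775  0.14816453 0.03956466]
0.09 12 [0.4435 0.2132 0.0918] [0.4431 0.2142 0.0917] [0.01763053 0.01696968 0.00342038]
scene disc [0.45410839 0.22451081 0.04192807] [0.45212971 0.22221931 0.0425191 ]
scene ball [0.44727067 0.2203426  0.09033582] [0.44727067 0.2203426  0.09033582] 1
```

```bash
cat >> h.py <<'E'
def down(a,flip=0):
    a=a+np.pi*flip
    return R.from_matrix(np.array([[-np.cos(a),-np.sin(a),0],[-np.sin(a),np.cos(a),0],[0,0,-1]])).as_rotvec()
E
python3 - <<'E'
from h import *
W=np.load("top_W.npy")
sub=W[165:222,300:340]; m=(sub[...,2]>.085)&(sub[...,2]<.12); P=sub[m]
b=np.median(P,0); print("block",len(P),b,P.mean(0),np.ptp(P,0))
k=np.array([.5545,-.1325]); d=k-b[:2]; a=np.arctan2(d[1],d[0]); print("yaw",a,np.hypot(*d))
c=(b[:2]+k)/2
q0=ctrl.observe()["q"]
for f in(0,1):
    print(f,ctrl.ik([*c,.28],down(a,f)), ctrl.ik([.444,.213,.28],down(a,f)))
q={f:ctrl.ik([*c,.28],down(a,f)) for f in(0,1)}
f=min((f for f in q if q[f] is not None),key=lambda f:abs(q[f][5]))
ctrl.goto([*c,.28],down(a,f)); print(f,ctrl.observe()["time"],ctrl.observe()["position"])
im,W,s,T=snap("wrist","w1.png"); np.save("w1.npy",W); print(s["T_tool_cam"].round(3).tolist())
E
```

```text
block 119 [ 0.43808435 -0.16687002  0.09742492] [ 0.43814268 -0.1675699   0.09786337] [0.04644682 0.04029844 0.02277754]
yaw 0.2870798570850388 0.1213832835534882
0 [-0.29293011  0.23276198 -0.04827664  1.28975771  0.         -0.58000997] [ 0.44730029  0.18731321 -0.10760568  1.27587744  0.          0.16022043]
1 [-0.29293011  0.23276198 -0.04827664  1.28975771  0.          2.56158269] [ 0.44730029  0.18731321 -0.10760568  1.27587744  0.         -2.98137222]
0 2.6833 [ 0.49642404 -0.14908255  0.27993301]
[[0.0, 0.96, 0.279, 0.072], [1.0, -0.0, 0.0, -0.001], [0.0, 0.279, -0.96, -0.144], [0.0, 0.0, 0.0, 1.0]]
```

View pics/w1.png

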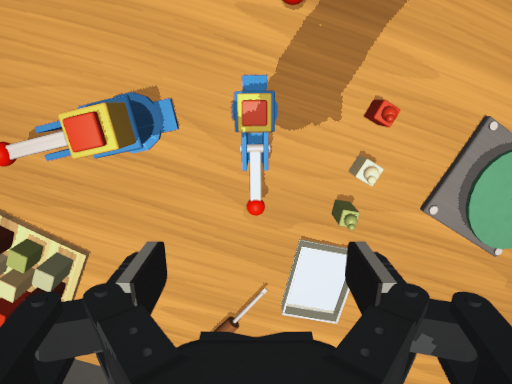

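The wrist view shows the small head straight ahead: block at (255,110), red knob at (256,208). The handle runs along the image column, so the yaw estimate is close. Next I measure both and swing the handle up.

Run:
```python
from h import *
W=np.load("w1.npy"); im=cv2.imread("pics/w1.png"); hsv=cv2.cvtColor(im,cv2.COLOR_BGR2HSV).astype(int)
red=((hsv[...,0]<6)|(hsv[...,0]>174))&(hsv[...,1]>170)&(hsv[...,2]>90)
m=red.copy(); m[:195]=0;m[222:]=0;m[:,:240]=0;m[:,275:]=0
P=W[m];P=P[P[:,2]>.03]; print("knob",len(P),P.mean(0),P.max(0),np.ptp(P,0))
f=lambda x:np.linalg.norm(P-x,axis=1)-.012
from scipy.optimize import least_squares
k=least_squares(f,P.mean(0)-[0,0,.006],loss="soft_l1",f_scale=.001).x; print("knob centre",k)
sub=W[70:150,220:290]; mm=(sub[...,2]>.080)&(sub[...,2]<.115)
for lo,hi in((.09,.101),(.101,.112)):
    Q=sub[(sub[...,2]>lo)&(sub[...,2]<hi)]; print(lo,len(Q),Q.mean(0),cv2.minAreaRect(Q[:,:2].astype(np.float32)*1000))
b=np.array(cv2.minAreaRect(sub[mm][:,:2].astype(np.float32)*1000)[0])/1000
d=k[:2]-b; print("block",b,"yaw",np.arctan2(d[1],d[0]),np.hypot(*d))
Q=sub[(sub[...,2]>.05)&(sub[...,2]<.063)];print("roof",cv2.minAreaRect(Q[:,:2].astype(np.float32)*1000),np.median(Q[:,2]))
```

```text
knob 207 [ 0.55106926 -0.13461979  0.05681385] [ 0.56253808 -0.12351396  0.06070538] [0.02030265 0.02210164 0.01177951]
knob centre [ 0.55250794 -0.1344238   0.04776305]
0.09 710 [ 0.43810914 -0.1691919   0.09512575] ((438.87322998046875, -169.32797241210938), (39.08678436279297, 36.03921890258789), 16.470781326293945)
0.101 635 [ 0.43867621 -0.16955525  0.10324249] ((439.04266357421875, -169.71649169921875), (25.041736602783203, 25.54559326171875), 16.581119537353516)
block [ 0.43887323 -0.16932797] yaw 0.2980136806202826 0.1188745122340437
roof ((449.62371826171875, -166.26644897460938), (67.82795715332031, 46.97834777832031), 16.489761352539062) 0.05800124265651585
```

Run:
```python
from h import *
a=.292; u=np.array([np.cos(a),np.sin(a)]); b=np.array([.4389,-.1694]); h=b+.044*u; o=ctrl.grip_point_offset
def tp(th): r=.075*np.cos(th); return [*(h+r*u),.046+.075*np.sin(th)-o]
ctrl.goto([*tp(0)[:2],.12],down(a)); f0=ctrl.observe()["ft_force"]
ctrl.move_linear(tp(0),max_speed=.1); ctrl.grip(0.0,effort=20)
s=ctrl.observe(); print(s["time"],s["opening"],s["grasp_force"],f0)
for th in np.linspace(.15,.87,6):
    ctrl.move_linear(tp(th),max_speed=.06); s=ctrl.observe(); print(round(th,2),s["time"],s["ft_force"]-f0,s["opening"])
ctrl.grip(.8); 
p=tp(.87); ctrl.move_linear([p[0],p[1],.19],max_speed=.15)
c=b+.0576*u
ctrl.move_linear([*c,.28],frame=down(a),max_speed=.2); ctrl.pause(.2)
im,W,s,T=snap("wrist","w2.png"); np.save("w2.npy",W); print(ctrl.observe()["time"])
```

```text
5.125 0.25969601771642625 19.558195173740387 [1.14606214 0.56415815 0.03753743]
0.15 5.4583 [-1.65241576  0.23579838  0.27986221] 0.2646789717927031
0.29 5.7917 [-2.16268584  0.28168217 -0.61259871] 0.262101308604631
0.44 6.125 [-2.72200461 -0.75348923 -1.29459984] 0.26050796838210216
0.58 6.4583 [-2.18564046 -1.10407437 -1.55023159] 0.2620708175174576
0.73 6.7917 [-1.84914183 -0.1808048  -1.08553295] 0.2597083525589366
0.87 7.125 [-1.94534733  0.34245278 -1.44390482] 0.2643885233587207
9.3667
```

View pics/w2.png

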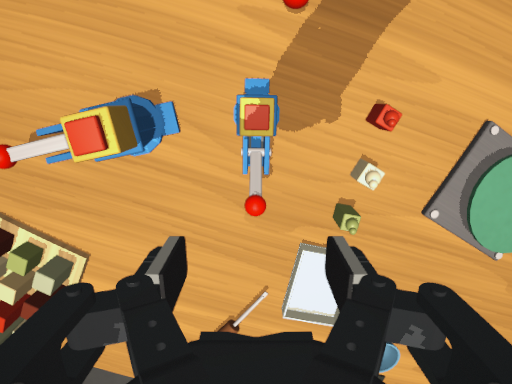

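The handle now looks raised: the knob is larger and nearer the head, at (255,205). I check its angle, then view the ball from the same relative pose so the calibration bias cancels.

```bash
cat >> h.py <<'E'
from scipy.optimize import least_squares
def sph(P,r): return least_squares(lambda x:np.linalg.norm(P-x,axis=1)-r,P.mean(0)-[0,0,r/2],loss="soft_l1",f_scale=.001).x
def red(im):
    h=cv2.cvtColor(im,cv2.COLOR_RGB2HSV).astype(int); return ((h[...,0]<6)|(h[...,0]>174))&(h[...,1]>170)&(h[...,2]>90)
E
python3 - <<'E'
from h import *
W=np.load("w2.npy"); im=cv2.imread("pics/w2.png")[...,::-1].copy(); a=.292; u=np.array([np.cos(a),np.sin(a)])
m=red(im); m[:185]=0;m[230:]=0;m[:,:235]=0;m[:,280:]=0
P=W[m];P=P[P[:,2]>.05]; k=sph(P,.012)
sub=W[70:160,220:295]; Q=sub[(sub[...,2]>.09)&(sub[...,2]<.115)]; r=cv2.minAreaRect(Q[:,:2].astype(np.float32)*1000); b=np.array(r[0])/1000
print("knob",k,"block",r,"along",(k[:2]-b)@u-.044,"th",np.arctan2(k[2]-.046,(k[:2]-b)@u-.044))
c=np.array([.444,.213])+.0576*u
ctrl.goto([*c,.28],down(a)); ctrl.pause(.3)
im,W,s,T=snap("wrist","w3.png"); np.save("w3.npy",W); print(ctrl.observe()["time"])
z=W[...,2]; d=np.linalg.norm(W[...,:2]-[.444,.213],axis=-1)
P=W[(d<.06)&(z>.07)&(z<.1)]; print("ball",len(P),P.mean(0),P[:,2].max(), sph(P[P[:,2]>.08],.014))
D=W[(d<.09)&(z>.035)&(z<.055)]; print("disc z",np.median(D[:,2]),cv2.minEnclosingCircle(D[:,:2].astype(np.float32)*1000))
E
```

```text
knob [ 0.52914377 -0.14388094  0.10297845] block ((438.7518310546875, -169.3234405517578), (39.268455505371094, 36.186561584472656), 16.02570343017578) along 0.04988973763287502 th 0.8516325235250433
11.1417
ball 507 [0.44421214 0.21342468 0.08783751] 0.09378072091145795 [0.44484819 0.21379357 0.07826889]
disc z 0.04430603912882175 ((444.3511962890625, 213.81619262695312), 74.11197662353516)
```

View pics/w3.png

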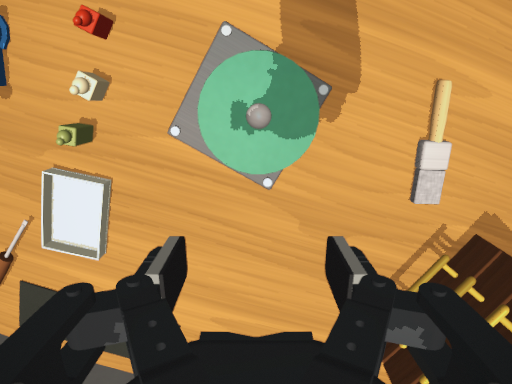

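The picture shows the ball at (259,117) on the green disc, clear of the brush and tray. Measured: ball axis (0.4446, 0.2138), disc top at 0.0443, handle at about 0.85 rad. Now I grasp the block, carry the head over and feel it down.

```bash
cat > feel.py <<'E'
from h import *
a=.292; u=np.array([np.cos(a),np.sin(a)])
def descend(xy,zs,dz,f0,lim=6,zmin=.044,step=.002,verbose=1):
    """lower head; z=underside height; dz=TCP-underside. stop on contact; return z,dF"""
    z=zs
    while z>zmin:
        z=max(zmin,z-step); ctrl.move_linear([*xy,z+dz],max_speed=.03); s=ctrl.observe(); d=s["ft_force"]-f0
        if d[2]>lim or np.hypot(*d[:2])>12: break
    print("z",round(z,4),"act",(s["position"]-[*xy,dz]).round(4),"dF",d.round(2),"t",s["time"]); return z,d
E
python3 - <<'E'
from feel import *
b=np.array([.4388,-.1694])
ctrl.goto([*b,.17],down(a)); ctrl.grip(1.0); ctrl.move_linear([*b,.065],max_speed=.12)
print("pre",ctrl.observe()["ft_force"]); ctrl.grip(0.0,effort=70); s=ctrl.observe(); print(s["opening"],s["grasp_force"],s["position"],s["time"])
ctrl.move_linear([*b,.10],max_speed=.05); ctrl.move_linear([*b,.20],max_speed=.15)
x=[.4446,.2138]
ctrl.goto([*x,.20],down(a)); ctrl.move_linear([*x,.165],max_speed=.08); ctrl.pause(.4)
s=ctrl.observe(); f0=s["ft_force"]; print(s["position"],f0,s["opening"],s["time"]); np.save("f0.npy",f0)
im,W,_,_=snap("wrist","w4.png"); snap("scene","s4.png")
z,d=descend(x,.10,.065,f0,zmin=.080)
E
```

```text
pre [-0.68038313 -0.05957804 -0.04043015]
0.41359101919381186 69.73974108695984 [ 0.4388984  -0.1689684   0.06559145] 14.55
[0.44473328 0.21393006 0.16528851] [ 0.06348281  0.36751577 -7.55053681] 0.40443113724075386 18.625
z 0.08 act [-0.0001 -0.      0.0798] dF [ 0.04 -0.24 -0.67] t 21.225
```

View pics/w4.png

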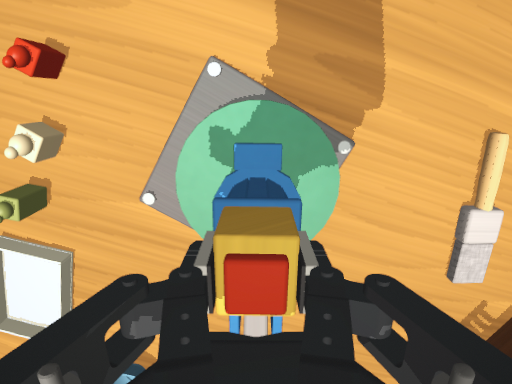

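The block is held square between the fingers, at about (257,270), over the disc. The underside is 12 mm below the ball's top with no contact, so the ball is entering the bore. I continue down until the head seats.

Run:
```python
from feel import *
x=[.4446,.2138]; f0=np.load("f0.npy")
z,d=descend(x,.080,.065,f0,zmin=.050,step=.003)
if z<=.0501: z,d=descend(x,z,.065,f0,zmin=.038,step=.001,lim=5)
```

```text
z 0.05 act [-0.     -0.      0.0498] dF [ 1.42  0.47 -0.9 ] t 23.725
z 0.043 act [-0.0001  0.      0.0437] dF [-2.25  0.22  9.44] t 25.475
```

Seated at 0.0437, against the disc height of 0.0443. I release, retreat, and look for the knob.

Run:
```python
from feel import *
x=np.array([.4446,.2138])
ctrl.grip(1.0); ctrl.pause(.2); ctrl.move_linear([*x,.2],max_speed=.12)
c=x+.0576*u; ctrl.goto([*c,.32],down(a)); ctrl.pause(.2)
im,W,_,_=snap("wrist","w5.png"); z=W[...,2]
d=np.linalg.norm(W[...,:2]-(x+.09*u),axis=-1)
P=W[red(im)&(d<.03)&(z>.12)]; k=sph(P,.012)
D=np.linalg.norm(W[...,:2]-x,axis=-1)
Q=W[(D<.035)&(z>.13)&(z<.16)]; r=cv2.minAreaRect(Q[:,:2].astype(np.float32)*1000); b=np.array(r[0])/1000
al=(k[:2]-b)@u-.044
print(len(P),"knob",k,"block",r,"ztop",np.median(Q[:,2]),Q[:,2].max(),"al",al,"th",np.arctan2(k[2]-.0897,al),"lat",(k[:2]-b)@[-u[1],u[0]],ctrl.observe()["time"])
```

```text
336 knob [0.53454636 0.23907485 0.14610601] block ((444.19024658203125, 213.4203643798828), (38.729576110839844, 35.53894805908203), 16.767057418823242) ztop 0.13971854575987547 0.1483636683283736 al 0.049916457506635384 th 0.8463590470215406 lat -0.0014421116389797413 27.9833
```

View pics/w5.png

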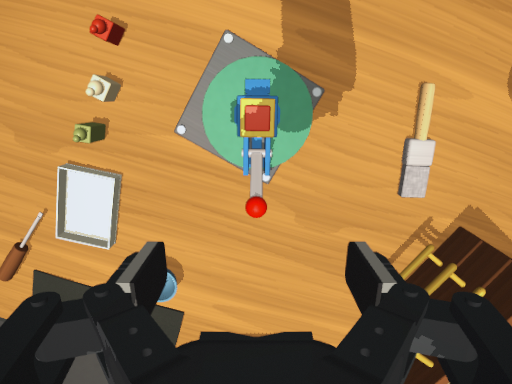

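The head stands upright and flat on the disc, with the knob at (256,208) and the handle still at about 0.85 rad. Now I grip the knob and follow the arc down.

Run:
```python
from feel import *
b=np.array([.4443,.2136]); a=.284; u=np.array([np.cos(a),np.sin(a)]); h=b+.044*u; o=ctrl.grip_point_offset; zh=.0902
def tp(th): return [*(h+.075*np.cos(th)*u),zh+.075*np.sin(th)-o]
p=tp(.846); ctrl.goto([*p[:2],.21],down(a)); f0=ctrl.observe()["ft_force"]
ctrl.move_linear(p,max_speed=.08); ctrl.grip(0.0,effort=25); print(ctrl.observe()["opening"])
for th in [.7,.55,.4,.3,.2,.12,.06,.02,-.01,-.03,-.045]:
    ctrl.move_linear(tp(th),max_speed=.04); s=ctrl.observe(); d=s["ft_force"]-f0
    print(th,d.round(2),(s["position"][2]-tp(th)[2]).round(4),s["opening"].round(3),s["time"])
    if d[2]>12 : break
```

```text
0.26048898718141Traceback (most recent call last):
  File "<stdin>", line 8, in <module>
AttributeError: 'float' object has no attribute 'round'
```

Run:
```python
from feel import *
b=np.array([.4443,.2136]); a=.284; u=np.array([np.cos(a),np.sin(a)]); h=b+.044*u; o=ctrl.grip_point_offset; zh=.0902
def tp(th): return [*(h+.075*np.cos(th)*u),zh+.075*np.sin(th)-o]
f0=np.array([-.3,0,0])
for th in [.7,.55,.4,.3,.2,.12,.06,.02,-.01,-.03,-.045]:
    ctrl.move_linear(tp(th),max_speed=.04); s=ctrl.observe(); d=s["ft_force"]-f0
    print(th,d.round(2),round(float(s["position"][2]-tp(th)[2]),4),round(float(s["opening"]),3),s["time"])
    if d[2]>12 : break
```

```text
0.7 [0.57 2.95 0.6 ] 0.0001 0.258 30.975
0.55 [2.59 1.49 1.26] -0.0003 0.26 31.4083
0.4 [2.16 2.23 1.17] -0.0004 0.258 31.8417
0.3 [3.62 2.36 1.1 ] -0.0003 0.257 32.175
0.2 [3.6  0.81 0.94] -0.0004 0.264 32.5083
0.12 [3.24 1.9  0.18] -0.0004 0.262 32.8083
0.06 [ 3.81  0.85 -1.12] -0.0003 0.265 33.0667
0.02 [ 3.54  1.43 -0.96] -0.0002 0.26 33.3167
-0.01 [3.16 0.86 0.1 ] -0.0001 0.262 33.5667
-0.03 [ 1.87 -0.25  5.48] 0.0008 0.259 33.8167
-0.045 [1.23 0.31 9.89] 0.0014 0.259 34.0667
```

The handle meets its stop at 0 with about 10 N. I release and check.

Run:
```python
from feel import *
ctrl.grip(.8); p=ctrl.observe()["position"]; ctrl.move_linear([p[0],p[1],.2],max_speed=.1)
x=np.array([.4443,.2136]); a=.288; u=np.array([np.cos(a),np.sin(a)])
ctrl.goto([*(x+.0576*u),.32],down(a)); ctrl.pause(.3)
im,W,_,_=snap("wrist","w6.png"); z=W[...,2]
P=W[red(im)&(np.linalg.norm(W[...,:2]-(x+.119*u),axis=-1)<.03)&(z>.08)]; k=sph(P,.012)
Q=W[(np.linalg.norm(W[...,:2]-x,axis=-1)<.035)&(z>.13)&(z<.16)]; r=cv2.minAreaRect(Q[:,:2].astype(np.float32)*1000); b=np.array(r[0])/1000
al=(k[:2]-b)@u-.044
print("knob",k,"block",r,Q[:,2].max(),"al",al,"th",np.arctan2(k[2]-.0902,al),ctrl.observe()["time"])
```

```text
knob [0.55886161 0.2452364  0.08998789] block ((444.1761779785156, 213.38909912109375), (38.68243408203125, 35.60734176635742), 16.55185890197754) 0.1486616999687166 al 0.07500773060805323 th -0.0028278374296882825 36.9917
```

View pics/w6.png

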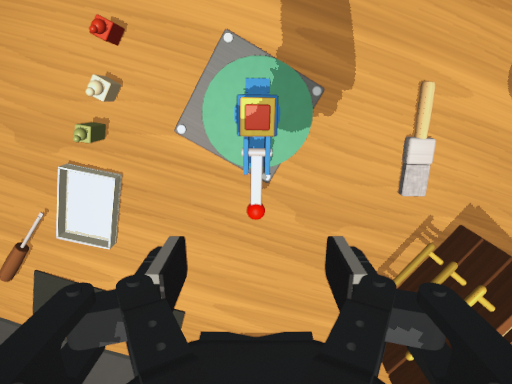

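The handle is level (about 0 rad, knob at (256,211)), the head is flat on the disc, and the bystanders have not moved.

```bash
python3 -c "
from rig import ctrl
print(ctrl.sign_off())"
```

```text
the job is handed in; nothing more can be done
None
```

The blue carving head is mounted flat on the green disc with its handle locked down (measured at about 0 rad), the bystanders looked unmoved in the last picture, and the job was handed in at about 37 s; the sign-off returned no verdict.

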